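# Strip the heel stand and gauge the sample cap

### The job

Unload the heel stand: pull every snapped-on black heel cap straight up off its stub and put it in the blue tray. Open the caliper, pull off the orange sample cap and lay it on the caliper's wooden bed between the jaws, its long way along the sliding direction, then slide the jaw shut, gently, until you feel it press the cap against the fixed jaw. Leave the cap there with the caliper closed on it, and leave the other things on the bench alone.

Things in the scene. Friction and masses are not known exactly. Their poses are not given: they have to be found in the camera images.
- stand: heel stand, fixed: wooden base 320 x 60 x 20 mm (x, y, z) with six steel stubs in a row along its x at x = -130, -78, -26, 26, 78, 130 mm, each 30 x 26 mm, its top 63 mm above the bench. Two spring pins in the x faces of each stub hold the cap; a straight upward pull of about 10 to 15 N frees it within the first 5 mm, and the cap is clear of its stub after 25 mm. Origin: centre of its underside, on the bench; z up
- cap1: heel cap, a hollow black box 44 x 36 x 28 mm (x, y, z), 4 mm walls, open below, about 45 g; origin: centre of its open rim (underside), z up to its closed top, x along its 44 mm length. At the start snapped on one of the stand's stubs, x along the stand's x, rim 40 mm above the bench. It may be absent
- cap2: black heel cap in every way like cap1, on another stub; it may be absent
- cap3: black heel cap in every way like cap1, on another stub; it may be absent
- cap4: black heel cap in every way like cap1, on another stub; it may be absent
- cap5: black heel cap in every way like cap1, on another stub; it may be absent
- sample: the orange sample heel cap, always there: same size, shape and origin as the black ones (44 x 36 x 28 mm, origin at the centre of its open rim, x along its 44 mm length), snapped on one of the stubs at the start
- sample_mid (a point): middle of the sample cap, 14 mm above its rim; axes as the cap's
- tray: loose blue open tray, 220 x 200 x 35 mm (x, y, z) outside, walls and floor 5 mm, 0.6 kg; origin: centre of its underside, z up
- caliper: long-jawed caliper lying flat on a fixed wooden cradle; origin: on the bench, right below the fixed jaw's gauging face, on the line where a part is to be laid; x: the sliding direction (the sliding jaw opens to +x), z up. The bed on which the part lies is 15 mm above the bench; the fixed jaw fills x = -12 to 0, y = -95 to 20 mm, up to 20 mm above the bed. The beam lies along x at y = -95 to -75 mm, 12 mm high above the bed
- jaw: sliding jaw of the caliper, axes as the caliper's; origin: on its gauging face, right at bed height, so that its x in the caliper's frame is the gap between the jaw faces: 0 shut to 105 mm, at the start 10 to 30 mm. It slides stiffly (about 1.5 N) and stays where it is left. It fills x = 0 to 12 mm from its origin, reaches from the beam to y = 20 mm, and rises 21 mm above the bed
- jaw_grip (a point): where to pinch the red thumb post of the sliding jaw: on its axis, its top is at this point (74 mm above the bench); the post is 14 x 14 mm, 36 mm tall, and stands on a slider 50 mm long in x, 30 mm wide, whose top is 38 mm above the bench. Axes as the caliper's
- shoe_last: bystander: wooden shoe last, about 230 x 60 x 110 mm, lying on its sole; origin under its middle
- polish_tin: bystander: round tin, 72 mm across, 40 mm high; origin at the centre of its underside
- hammer: bystander: cobbler's hammer, 240 mm long, lying on the bench
Mind the look-alikes: they are no part of the job. Leave any green or white look-alike of the cap5 alone.

How it is judged:
By the outcome, as a careful person would: the job done as asked, in the order asked, and still so for the second after the job is handed in, with the robot touching nothing.
Of cap1, cap2, cap3, cap4, cap5 only 3 to 5 are there at a start; the rules pass over those that are not, and their reading is None.
At some moment in a run one of tray may be knocked a few centimetres aside while the robot is not near it.
Once in a run the grip may slacken for a moment while it holds something.
It also fails if it takes over 210 s, if anything falls off the work surface, if the arm or the gripper's body presses on something with over 40 N, if the wrist force passes 120 N, or if a joint passes its speed limit or range.

### The arm

A 6-joint arm with a two-finger parallel gripper is mounted at the origin on the work surface. World frame = base frame: x ahead of the robot, y to its left, z up, the work surface at z = 0. Lengths are in m, angles in rad, forces in N, time in s.
With the tool pointing down it reaches from about 0.4 to 0.825 m from the base axis. Payload 7 kg.
Tool frame: the origin (TCP) lies at the very end of the fingers, on their centre line; the grasp point (between the pads) lies 19 mm behind it (arm.pinch_z is the z of the grasp point in the tool frame, in m); z points along the fingers, y is the direction in which the jaws open and shut (so a half turn about z gives the same grasp; the last joint's range is limited). The gripper opens to 88 mm and grips with 3 to 60 N. Pads are 19 mm wide; open, the fingers measure 130 mm over their backs; the gripper's body (78 mm by 193 mm) begins 47 mm behind the grasp point.
Start: joints at [1.514, 0.359, 0.012, 0, -1.224, -0.288], TCP at [0.228, 0.635, 0.227] pointing down, gripper open.
Joint ranges: [-3.07, 3.07], [-1.43, 2.12], [-1.02, 1.25], [-3.03, 1.67], [-3.05, -0], [-3.03, 3.03]. Speed limits (rad/s): [2.39, 2.39, 3.01, 3.14, 3.14, 3.14].

### API

Orientations are given as [roll, pitch, yaw] about the fixed x, y, z axes, in that order (R = Rz(yaw) Ry(pitch) Rx(roll)).
In Python, from station import arm gives the robot as it stands.
- The arm moves only by the tool drive_tool, never from a script. Its argument "targets" is a list of rows, each a list of 6 numbers: the shift along the world's x, y, z in units of 0.04 m (1.0 is 0.04 m), then the turn, a rotation vector about the world's x, y, z in units of 6 degrees (1.0 is 6 degrees). In form: [[x, y, z, wx, wy, wz], ...]. A call has 1 to 5 rows; each row shifts and turns the commanded pose from where the row before left it; what a row does not reach is not made up. A row lasts 1/8 s, in which the tool goes at most 62.5 mm and 10.7 degrees, less where a joint would pass 70% of its speed; a pose out of reach is approached as far as the arm can. A call with a number of a shift or a turn outside -1 to 1 is refused whole. A call with a gripper value outside its range is refused whole. "claw" is the opening, from 0 (shut) to 1 (fully open), set as the call begins (left out, the last holds). The fingers move at their own pace and stop on an object; "newtons" is the grip in N (left out, the last holds). Time passes only in rows, so rows that do not move let the fingers close. It gives the time, the measured TCP pose, the force and the opening at its end, in the units of the state.
- arm.get_state(): the state, without advancing time (a new reading comes with each control period).
- arm.grab_frame(name): name is "scene" or "top" or "wrist"; returns (picture, depth): 400x640x3 uint8, red, green, blue; 400x640 float32, m along the optical axis (not along the pixel's ray), 0 where there is no reading.
- arm.get_calibration(name): a dict with "mtx" (3x3 intrinsics, pixels), "origin" and "rotation" of the camera in the world. Camera axes: x right, y up, looking along -z (the intrinsics and any distortion apply to the point x, -y, -z); pixel columns grow to the right and rows downward; lengths in m; the calibration is good to about 2 mm. A picture is of the moment at which its call begins: read the wrist's pose just before it. get_calibration takes no time and is no camera call; for the wrist camera it gives the pose at the moment of the call.
- arm.job_done(): hands the job in, once; it reports no verdict.
Trained networks look in the newest picture that a camera, given by its name, has taken for a name from the list of things; names that differ only in an ending like _2 or _b are one class to them, and where a whole thing is asked for, a point or a joint stands for the part that bears it (a point fixed in the world has none). Each returns a list of dicts, best first, with "score" (0 to 1); they miss things now and then, are a little off and sometimes report something else, mostly with a low value. They report only what shows in the picture. A call takes as long as a camera call. They do not tell look-alikes from the thing itself.
- arm.search_frame(target, camera): "point" ([x, y, z] in m, in the coordinates of the camera as it stood for that picture, good to about 4 mm: the middle of the surface that is visible of it).
- arm.cut_out(target, camera): "pixels" (400x640 bool, what is visible of it).
- arm.landmark_of(target, camera): "point" ([x, y, z] in m, in the coordinates of the camera as it stood for that picture, good to about 4 mm: a listed point, or the origin of a listed thing).
The state is a dict: "t": time; "q": joint angles; "qd": joint speeds; "joint_efforts": joint torques, N m; "eef_pos": TCP position; "ee_rot": TCP orientation; "force": force on the tool from outside, world axes, zero at the start; "moment": the same for the moment, N m; "width": finger opening in m.
Only numpy, scipy, OpenCV 4.12 (cv2) and the standard library are available. Lean on these libraries where they do the work, as an engineer would, in place of code of your own. Each camera call takes 0.05 s, during which the arm holds its last target. There are 200 camera calls.

## Working session

There is one attempt and no reset: what is moved stays moved. The work goes in short steps, Python scripts to look and compute and a tool call to move; the robot and the scene stay as the last step left them, time stands still between calls to the robot, and variables do not carry over. Pictures are saved under pics/ and viewed, about 12 in all and at most 16, crops included, and the job is handed in when it is done.

Besides the shell and the picture viewer there is one more tool, called as a command line: name --pt "numbers of a row" for each row, then --argument value for the rest. drive_tool: Moves the arm, as the interface text tells. Shifts and turns lie within -1 to 1; 1 stands for 0.04 m of shift or 6 degrees of turn. Its arguments: {"type":"object","properties":{"targets":{"type":"array"},"claw":{"type":"number"},"newtons":{"type":"number"}},"required":["targets"]}

```bash
mkdir -p pics; cat > h.py <<'E'
import numpy as np, cv2
from station import arm
def w(cam,p,c=None):
    c=c or arm.get_calibration(cam); return np.array(c["rotation"])@np.array(p)+np.array(c["origin"])
def cloud(cam,depth,c=None):
    c=c or arm.get_calibration(cam); K=np.array(c["mtx"]); v,u=np.mgrid[0:400,0:640]
    P=np.stack([(u-K[0,2])/K[0,0]*depth,-(v-K[1,2])/K[1,1]*depth,-depth],-1)
    return P@np.array(c["rotation"]).T+np.array(c["origin"])
def px(cam,P,c=None):
    c=c or arm.get_calibration(cam); K=np.array(c["mtx"]); q=np.array(c["rotation"]).T@(np.array(P)-np.array(c["origin"]))
    return (K[0,2]+K[0,0]*q[0]/-q[2], K[1,2]-K[1,1]*q[1]/-q[2])
def save(im,n): cv2.imwrite("pics/"+n+".png",im[:,:,::-1])
E
python3 - <<'E'
from h import *
s=arm.get_state(); print({k:np.round(v,3).tolist() for k,v in s.items()}, arm.pinch_z)
for cam in ("top","scene"):
    im,d=arm.grab_frame(cam); save(im,cam+"0"); np.savez("/tmp/"+cam+"0",im=im,d=d)
    print(cam,arm.get_calibration(cam))
    for n in ["stand","cap1","sample","sample_mid","tray","caliper","jaw","jaw_grip","shoe_last","polish_tin","hammer"]:
        for r in arm.landmark_of(n,cam)[:7]:
            P=w(cam,r["point"]); print(n,round(r["score"],2),P.round(3),np.round(px(cam,P)))
E
```

```text
{'t': 0.0, 'q': [1.514, 0.359, 0.011, -0.0, -1.224, -0.288], 'qd': [-0.001, 0.001, -0.0, 0.001, -0.002, -0.002], 'joint_efforts': [-0.001, -58.272, 29.305, 6.997, 0.007, -0.0], 'eef_pos': [0.228, 0.635, 0.226], 'ee_rot': [3.14, -0.0, -0.345], 'force': [-0.935, -0.096, 0.126], 'moment': [0.014, -0.016, 0.051], 'width': 0.088} -0.0188
top {'mtx': array([[413.44023019,   0.        , 321.52876246],
       [  0.        , 413.44023019, 201.38452564],
       [  0.        ,   0.        ,   1.        ]]), 'origin': array([0.44562552, 0.07230552, 1.13320953]), 'rotation': array([ 0.13995028, -0.02327837, -1.57381537])}Traceback (most recent call last):
  File "<stdin>", line 8, in <module>
  File "h.py", line 11, in px
    return (K[0,2]+K[0,0]*q[0]/-q[2], K[1,2]-K[1,1]*q[1]/-q[2])
                          ~^^^
IndexError: invalid index to scalar variable.
```

```bash
sed -i 's/np.array(c\["rotation"\])/R(c)/g; 2a from scipy.spatial.transform import Rotation as Ro\ndef R(c): return Ro.from_euler("xyz",c["rotation"]).as_matrix()' h.py
python3 - <<'E'
from h import *
for cam in ("top","scene"):
    im,d=arm.grab_frame(cam); save(im,cam+"0"); np.savez("/tmp/"+cam+"0",im=im,d=d)
    print(cam,arm.get_calibration(cam)["origin"])
    for n in ["stand","cap1","sample","sample_mid","tray","caliper","jaw","jaw_grip","shoe_last","polish_tin","hammer"]:
        for r in arm.landmark_of(n,cam)[:7]:
            P=w(cam,r["point"]); print(n,round(r["score"],2),P.round(3),np.round(px(cam,P)))
E
```

```text
top [0.44562552 0.07230552 1.13320953]
stand 0.22 [ 0.441 -0.281 -0.002] [441. 261.]
cap1 0.82 [0.656 0.178 0.044] [272. 180.]
cap1 0.81 [ 0.544 -0.042  0.001] [353. 223.]
cap1 0.76 [0.652 0.024 0.044] [330. 182.]
cap1 0.72 [ 0.771 -0.047  0.   ] [354. 143.]
cap1 0.54 [ 0.641 -0.175  0.006] [401. 189.]
cap1 0.53 [ 0.658 -0.083  0.042] [370. 180.]
cap1 0.52 [0.653 0.126 0.042] [292. 181.]
sample 0.7 [0.653 0.081 0.039] [309. 182.]
sample_mid 0.75 [0.654 0.073 0.054] [312. 180.]
tray 0.66 [ 0.443 -0.283 -0.001] [442. 260.]
tray 0.48 [0.655 0.081 0.039] [309. 181.]
caliper 0.78 [ 0.421  0.116 -0.001] [296. 269.]
jaw 0.72 [0.422 0.148 0.016] [283. 269.]
jaw_grip 0.83 [0.502 0.181 0.073] [269. 238.]
shoe_last 0.62 [ 0.698 -0.363  0.001] [466. 169.]
polish_tin 0.84 [0.401 0.464 0.004] [165. 277.]
hammer 0.69 [0.719 0.377 0.002] [202. 161.]
scene [1.21670269 0.83587567 0.75263976]
stand 0.66 [0.651 0.052 0.003] [297. 235.]
cap1 0.88 [0.65  0.175 0.041] [330. 249.]
cap1 0.86 [0.651 0.124 0.04 ] [316. 238.]
cap1 0.84 [ 0.745 -0.132  0.002] [227. 214.]
cap1 0.66 [0.661 0.023 0.038] [287. 220.]
cap1 0.61 [ 0.777 -0.046  0.002] [232. 235.]
cap1 0.61 [ 0.546 -0.043  0.002] [308. 204.]
cap1 0.57 [ 0.65  -0.078  0.041] [268. 199.]
sample 0.78 [0.657 0.075 0.041] [301. 229.]
sample_mid 0.81 [0.659 0.072 0.058] [300. 223.]
tray 0.61 [ 0.441 -0.283  0.003] [289. 158.]
tray 0.52 [0.649 0.121 0.04 ] [315. 238.]
caliper 0.94 [ 0.425  0.119 -0.001] [383. 218.]
jaw 0.71 [0.421 0.147 0.016] [392. 217.]
jaw_grip 0.7 [0.651 0.052 0.002] [298. 236.]
jaw_grip 0.67 [0.509 0.177 0.076] [377. 216.]
shoe_last 0.6 [ 0.7   -0.365  0.005] [201. 172.]
shoe_last 0.41 [0.661 0.073 0.059] [299. 223.]
polish_tin 0.81 [0.401 0.471 0.004] [504. 288.]
polish_tin 0.71 [0.421 0.149 0.014] [392. 218.]
hammer 0.89 [0.722 0.381 0.004] [367. 332.]
```

View pics/top0.png

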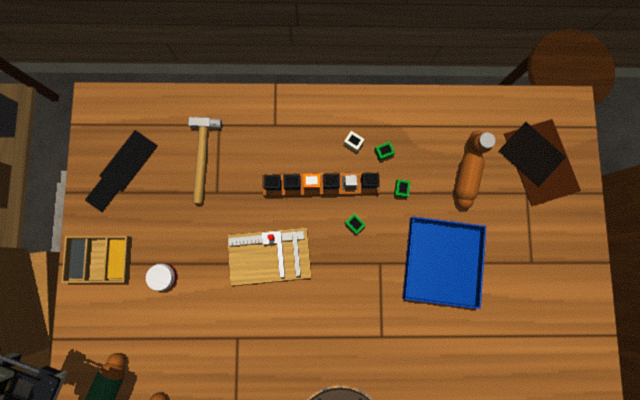

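View pics/scene0.png

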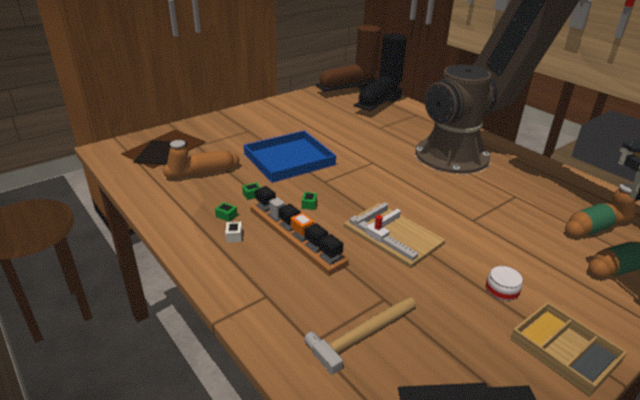

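```bash
python3 - <<'E'
from h import *
f=np.load("/tmp/top0.npz"); im,d=f["im"].astype(int),f["d"]; P=cloud("top",d)
def rect(m,n):
    X=P[m]; r=cv2.minAreaRect((X[:,:2]*1000).astype(np.float32)); print(n,m.sum(),np.round(r[0]),np.round(r[1]),round(r[2],1),"z",np.round(np.percentile(X[:,2],[5,50,95]),3))
v,u=np.mgrid[0:400,0:640]
st=(P[...,0]>.6)&(P[...,0]<.7)&(P[...,1]>-.13)&(P[...,1]<.22)
t=st&(P[...,2]>.055); rect(t,"captops")
n,l,s,c=cv2.connectedComponentsWithStats((st&(P[...,2]>.05)).astype(np.uint8))
for y0 in range(260,390,1): pass
col=[(int(x),d[180,x].round(3),P[180,x,2].round(3),im[180,x].tolist()) for x in range(258,386,3)]
for c in col: print(c)
b=(im[...,2]>1.6*im[...,0])&(im[...,2]>60)&(d>0)&(v>200)&(v<320)&(u>390)&(u<500); rect(b,"tray"); 
cal=(P[...,2]>.008)&(P[...,0]>.33)&(P[...,0]<.55)&(P[...,1]>.05)&(P[...,1]<.32); rect(cal,"caliper"); 
rect(cal&(P[...,2]>.055),"post")
rect(cal&(P[...,2]>.028),"jaws")
s,_=0,0
save(cv2.resize(f["im"][120:300,220:420],None,fx=4,fy=4)[:600],"crop1")
E
```

```text
captops 1349 [652.  48.] [ 37. 304.] 1.4 z [0.061 0.069 0.072]
(258, np.float32(1.147), np.float64(0.002), [162, 107, 55])
(261, np.float32(1.148), np.float64(0.001), [152, 100, 49])
(264, np.float32(1.079), np.float64(0.069), [52, 40, 34])
(267, np.float32(1.082), np.float64(0.067), [21, 19, 21])
(270, np.float32(1.08), np.float64(0.068), [24, 17, 22])
(273, np.float32(1.079), np.float64(0.069), [19, 21, 27])
(276, np.float32(1.077), np.float64(0.072), [24, 24, 21])
(279, np.float32(1.079), np.float64(0.07), [29, 31, 32])
(282, np.float32(1.129), np.float64(0.021), [161, 89, 34])
(285, np.float32(1.08), np.float64(0.069), [31, 32, 36])
(288, np.float32(1.08), np.float64(0.07), [24, 22, 22])
(291, np.float32(1.078), np.float64(0.072), [22, 22, 20])
(294, np.float32(1.081), np.float64(0.069), [29, 22, 23])
(297, np.float32(1.079), np.float64(0.072), [22, 17, 22])
(300, np.float32(1.13), np.float64(0.021), [83, 46, 27])
(303, np.float32(1.08), np.float64(0.07), [233, 117, 11])
(306, np.float32(1.077), np.float64(0.073), [241, 236, 222])
(309, np.float32(1.08), np.float64(0.071), [238, 
[... 1030 characters left out ...]
float32(1.09), np.float64(0.065), [31, 32, 34])
(366, np.float32(1.084), np.float64(0.07), [24, 26, 25])
(369, np.float32(1.084), np.float64(0.071), [19, 20, 22])
(372, np.float32(1.083), np.float64(0.072), [26, 21, 21])
(375, np.float32(1.085), np.float64(0.07), [22, 23, 18])
(378, np.float32(1.089), np.float64(0.067), [39, 33, 30])
(381, np.float32(1.155), np.float64(0.002), [168, 110, 54])
(384, np.float32(1.157), np.float64(0.0), [160, 104, 46])
tray 6002 [ 438. -283.] [202. 222.] 82.6 z [0.002 0.006 0.035]
caliper 5099 [456. 185.] [135. 222.] 5.2 z [0.013 0.018 1.133]
post 1059 [480. 128.] [130.  16.] 64.9 z [1.133 1.133 1.133]
jaws 1780 [460. 183.] [118. 218.] 3.7 z [0.029 1.133 1.133]
```

View pics/crop1.png

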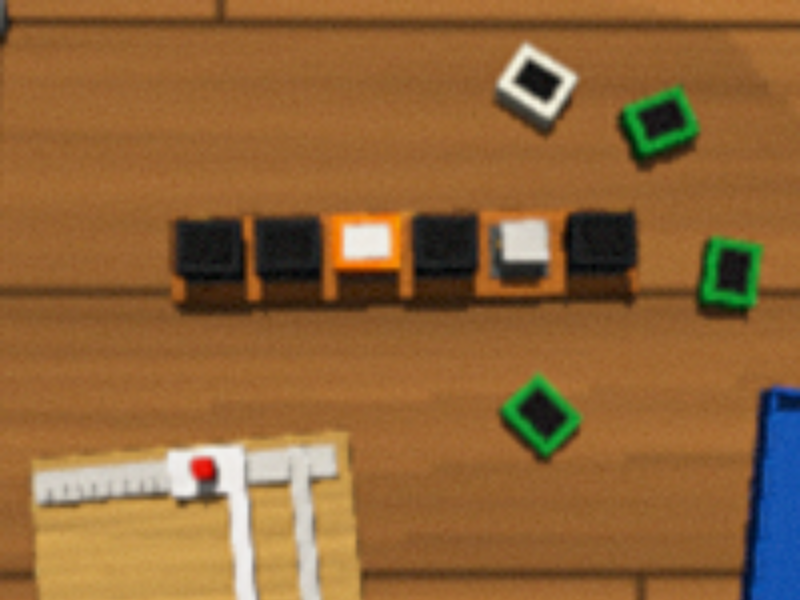

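drive_tool --pt "0.5 -1 0.5 0 0 -1" --pt "0.5 -1 0.5 0 0 -1" --pt "0.5 -1 0.5 0 0 -1" --pt "0.5 -1 0.5 0 0 -1" --pt "0.5 -1 0.5 0 0 -1" --claw 0.75 --newtons 30

```text
t: 1.92
eef_pos: [0.3286, 0.4338, 0.3274]
ee_rot: [-3.141, 0.0, -0.872]
force: [0.4, 0.3, 0.5]
width: 0.0659
```

drive_tool --pt "0.5 -1 0 0 0 -1" --pt "0.5 -1 0 0 0 -1" --pt "0.5 -1 0 0 0 -1" --pt "0.5 -1 0 0 0 -1" --pt "0.5 -1 0 0 0 -1"

```text
t: 2.55
eef_pos: [0.4286, 0.2339, 0.3269]
ee_rot: [-3.141, 0.0, -1.395]
force: [-0.4, -0.3, 1.1]
width: 0.0657
```

drive_tool --pt "0.9 -0.9 -0.1 0 0 -0.4" --pt "0.9 -0.9 -0.1 0 0 -0.4" --pt "0.9 -0.9 -0.1 0 0 -0.4" --pt "0.9 -0.9 -0.1 0 0 -0.3" --pt "0.9 -1 -0.1 0 0 0"

```text
t: 3.18
eef_pos: [0.6093, 0.05, 0.3066]
ee_rot: [-3.141, 0.0, -1.549]
force: [1.3, 0.4, -0.7]
width: 0.0658
```

drive_tool --pt "0.2 0 0 0 0 0" --pt "0 0 0 0 0 0"

```text
t: 3.42
eef_pos: [0.6164, 0.051, 0.306]
ee_rot: [3.141, -0.0, -1.55]
force: [-1.0, 0.0, -0.3]
width: 0.0658
```

```bash
python3 - <<'E'
from h import *
c=arm.get_calibration("wrist"); im,d=arm.grab_frame("wrist"); save(im,"w1"); np.savez("/tmp/w1",im=im,d=d)
s=arm.get_state(); print(s["eef_pos"],s["ee_rot"],c)
P=cloud("wrist",d,c)
m=(d>0)&(P[...,2]>.058)&(P[...,2]<.08)&(abs(P[...,0]-.652)<.06)&(abs(P[...,1]-.05)<.2)
n,l,st,_=cv2.connectedComponentsWithStats(m.astype(np.uint8))
for i in range(1,n):
    if st[i,4]>200:
        X=P[l==i]; r=cv2.minAreaRect((X[:,:2]*1000).astype(np.float32)); print(st[i],np.round(r[0],1),np.round(r[1],1),round(r[2],1),np.median(X[:,2]).round(4),im[l==i].mean(0).round())
for n_ in ("cap1","sample","stand","jaw_grip"):
    for r in arm.landmark_of(n_,"wrist")[:7]: print(n_,round(r["score"],2),w("wrist",r["point"],c).round(3))
E
```

```text
[0.61591656 0.05150063 0.30641008] [ 3.14120177e+00  9.95630374e-06 -1.54919750e+00] {'mtx': array([[293.60620921,   0.        , 317.74010182],
       [  0.        , 293.60620921, 203.24591152],
       [  0.        ,   0.        ,   1.        ]]), 'origin': array([ 0.61818325, -0.01641773,  0.4637613 ]), 'rotation': array([-2.48733663e-01, -9.79949360e-04, -3.12138895e+00])}
[ 273   54   30   39 1118] [656.6 -83.4] [36.  43.6] 1.3 0.068 [77. 71. 71.]
[280 104  20  24 479] [655.2 -32.3] [25.2 29.2] 0.5 0.0626 [254. 253. 253.]
[276 140  28  33 890] [654.5  20.1] [35.8 42.8] 0.8 0.0681 [82. 74. 72.]
[278 178  27  32 842] [653.3  71.8] [36.1 43.7] 1.1 0.068 [255. 230. 157.]
[279 214  26  31 785] [652.1 124. ] [35.8 44.3] 1.6 0.068 [69. 63. 63.]
cap1 0.94 [ 0.643 -0.174 -0.001]
cap1 0.91 [0.657 0.022 0.041]
cap1 0.85 [ 0.542 -0.047 -0.   ]
cap1 0.84 [0.653 0.121 0.042]
cap1 0.79 [ 0.774 -0.049 -0.   ]
cap1 0.72 [ 0.75  -0.138  0.002]
cap1 0.7 [0.648 0.176 0.039]
sample 0.71 [0.653 0.07  0.039]
stand 0.82 [0.655 0.045 0.001]
```

View pics/w1.png

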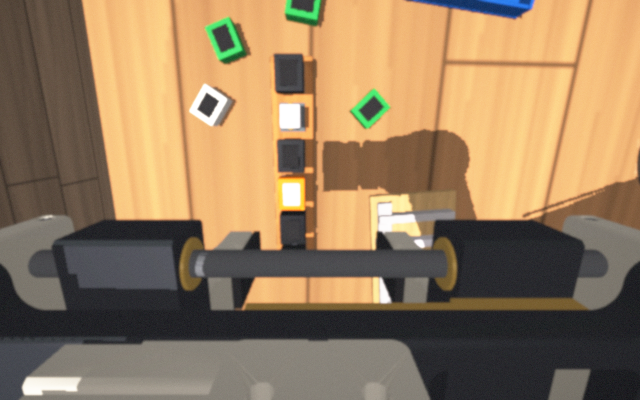

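drive_tool --pt "0.2 -0.675 -0.95 0 0 0" --pt "0.2 -0.675 -0.95 0 0 0" --pt "0.2 -0.675 -0.95 0 0 0" --pt "0.2 -0.675 -0.95 0 0 0" --pt "0.2 -0.675 -0.95 0 0 0" --claw 0.7

```text
t: 4.3
eef_pos: [0.6564, -0.0837, 0.1162]
ee_rot: [-3.14, 0.0, -1.548]
force: [1.0, 0.9, -1.0]
width: 0.0613
```

drive_tool --pt "0 0 0 0 0 0" --pt "0 0 0 0 0 0"

```text
t: 4.55
eef_pos: [0.6567, -0.0832, 0.1176]
ee_rot: [-3.14, -0.0, -1.548]
force: [0.2, 0.4, 0.5]
width: 0.0612
```

drive_tool --pt "0 0 -0.8 0 0 0" --pt "0 0 -0.8 0 0 0" --pt "0 0 -0.23 0 0 0" --pt "0 0 0 0 0 0"

```text
t: 5.05
eef_pos: [0.6568, -0.0831, 0.0445]
ee_rot: [-3.14, -0.0, -1.548]
force: [0.3, 0.1, 1.1]
width: 0.0615
```

drive_tool --pt "0 0 0 0 0 0" --pt "0 0 0 0 0 0" --pt "0 0 0 0 0 0" --pt "0 0 0 0 0 0" --claw 0 --newtons 45

```text
t: 5.55
eef_pos: [0.6565, -0.0838, 0.0441]
ee_rot: [-3.141, -0.0, -1.549]
force: [-0.6, 0.3, 4.1]
width: 0.0356
```

drive_tool --pt "0 0 0.1 0 0 0" --pt "0 0 0.1 0 0 0" --pt "0 0 0.2 0 0 0" --pt "0 0 0.4 0 0 0" --pt "0 0 0.4 0 0 0"

```text
t: 6.18
eef_pos: [0.6568, -0.0838, 0.0937]
ee_rot: [-3.14, -0.0, -1.549]
force: [0.9, 0.4, 0.1]
width: 0.0359
```

drive_tool --pt "-0.6 -0.5 0.8 0 0 0" --pt "-0.95 -0.9 0 0 0 0" --pt "-0.95 -0.9 0 0 0 0" --pt "-0.95 -0.9 0 0 0 0" --pt "-0.95 -0.9 0 0 0 0"

```text
t: 6.8
eef_pos: [0.4794, -0.2488, 0.1252]
ee_rot: [-3.139, -0.001, -1.549]
force: [-0.1, -0.2, -0.4]
width: 0.0359
```

```bash
cat >> h.py <<'E'
def tray():
    im,d=arm.grab_frame("top"); P=cloud("top",d); a=im.astype(int)
    m=(a[...,2]>1.6*a[...,0])&(a[...,2]>60)&(d>0)&(abs(P[...,0]-.44)<.25)&(abs(P[...,1]+.28)<.2)&(P[...,2]<.05)
    X=P[m]; r=cv2.minAreaRect((X[:,:2]*1000).astype(np.float32)); print("tray",m.sum(),np.round(r[0]),np.round(r[1]),round(r[2],1))
    for q in arm.landmark_of("tray","top")[:2]: print(round(q["score"],2),w("top",q["point"]).round(3))
    s=arm.get_state(); print(s["eef_pos"].round(4) if hasattr(s["eef_pos"],"round") else s["eef_pos"],s["width"],s["t"])
    return im,d,P
E
python3 - <<'E'
from h import *
im,d,P=tray()
E
```

```text
tray 800 [ 378. -316.] [118. 111.] 82.0
0.84 [ 0.444 -0.283 -0.002]
[ 0.4769 -0.2499  0.125 ] 0.03572634114758426 6.9
```

drive_tool --pt "0 0 -0.9 0 0 0" --pt "0 0 -0.9 0 0 0" --pt "0 0 -0.8 0 0 0" --pt "0 0 -0.22 0 0 0" --pt "0 0 0 0 0 0"

```text
t: 7.52
eef_pos: [0.4808, -0.2478, 0.0113]
ee_rot: [-3.141, -0.0, -1.549]
force: [-0.6, -0.7, -0.2]
width: 0.0358
```

drive_tool --pt "0 0 0 0 0 0" --pt "0 0 0 0 0 0" --pt "0 0 0.5 0 0 0" --pt "0 0 1 0 0 0" --pt "0 0 1 0 0 0" --claw 0.6

```text
t: 8.15
eef_pos: [0.4802, -0.2478, 0.1123]
ee_rot: [-3.141, -0.0, -1.549]
force: [0.6, -0.4, 0.4]
width: 0.0524
```

drive_tool --pt "0.5 0.9 0.2 0 0 0" --pt "0.6 0.95 0 0 0 0" --pt "0.6 0.95 0 0 0 0" --pt "0.6 0.95 0 0 0 0" --pt "0.6 0.95 0 0 0 0"

```text
t: 8.78
eef_pos: [0.597, -0.0584, 0.1196]
ee_rot: [-3.14, 0.0, -1.549]
force: [0.0, 0.2, -0.4]
width: 0.0526
```

drive_tool --pt "0.7 1 0 0 0 0" --pt "0.74 1 0 0 0 0" --pt "0 0 0 0 0 0" --pt "0 0 0 0 0 0"

```text
t: 9.28
eef_pos: [0.6534, 0.0203, 0.1188]
ee_rot: [3.141, 0.0, -1.549]
force: [-0.3, -0.3, -0.7]
width: 0.0527
```

```bash
python3 - <<'E'
from h import *
im,d,P=tray(); save(cv2.resize(im[200:320,390:500],None,fx=5,fy=5),"tr1")
E
```

```text
tray 5952 [ 488. -264.] [250. 316.] 82.6
0.96 [ 0.44  -0.283 -0.003]
[0.6532 0.0195 0.119 ] 0.05237433915177301 9.375
```

drive_tool --pt "0.03 0.01 -0.8 0 0 0" --pt "0 0 -0.8 0 0 0" --pt "0 0 -0.26 0 0 0" --pt "0 0 0 0 0 0"

```text
t: 9.88
eef_pos: [0.6547, 0.02, 0.0442]
ee_rot: [3.141, -0.0, -1.55]
force: [-0.1, -0.8, 0.7]
width: 0.0528
```

drive_tool --pt "0 0 0 0 0 0" --pt "0 0 0 0 0 0" --pt "0 0 0 0 0 0" --pt "0 0 0 0 0 0" --claw 0

```text
t: 10.38
eef_pos: [0.6549, 0.0207, 0.0453]
ee_rot: [-3.141, 0.0, -1.549]
force: [-2.8, 0.6, 6.3]
width: 0.0361
```

drive_tool --pt "0 0 0.1 0 0 0" --pt "0 0 0.1 0 0 0" --pt "0 0 0.2 0 0 0" --pt "0 0 0.4 0 0 0" --pt "0 0 0.4 0 0 0"

```text
t: 11.0
eef_pos: [0.6559, 0.0208, 0.0945]
ee_rot: [-3.139, 0.0, -1.549]
force: [-0.5, -0.3, -0.6]
width: 0.0353
```

View pics/tr1.png

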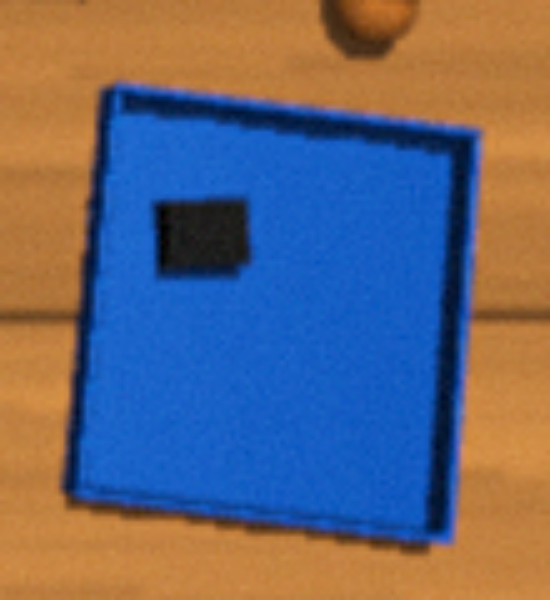

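drive_tool --pt "-0.8 -0.85 0.7 0 0 0" --pt "-0.92 -0.96 0 0 0 0" --pt "-0.92 -0.96 0 0 0 0" --pt "-0.92 -0.96 0 0 0 0" --pt "-0.92 -0.96 0 0 0 0"

```text
t: 11.62
eef_pos: [0.4753, -0.1681, 0.122]
ee_rot: [-3.139, -0.0, -1.548]
force: [-1.1, -0.4, -0.4]
width: 0.0355
```

drive_tool --pt "-0.92 -0.96 0 0 0 0" --pt "-0.92 -0.96 0 0 0 0" --pt "0 0 0 0 0 0"

```text
t: 12.0
eef_pos: [0.4003, -0.2456, 0.1217]
ee_rot: [-3.14, -0.0, -1.553]
force: [-0.2, -0.1, -0.5]
width: 0.0356
```

```bash
python3 - <<'E'
from h import *
im,d,P=tray()
E
```

```text
tray 1409 [ 510. -292.] [200.  77.] 82.1
[ 0.4028 -0.2444  0.1217] 0.03545997902435365 12.1
```

drive_tool --pt "0 0 -0.9 0 0 0" --pt "0 0 -0.9 0 0 0" --pt "0 0 -0.75 0 0 0" --pt "0 0 -0.22 0 0 0" --pt "0 0 0 0 0 0"

```text
t: 12.72
eef_pos: [0.4034, -0.2433, 0.0101]
ee_rot: [-3.141, -0.0, -1.547]
force: [1.0, -0.4, -1.1]
width: 0.0358
```

drive_tool --pt "0 0 0 0 0 0" --pt "0 0 0 0 0 0" --pt "0 0 0.5 0 0 0" --pt "0 0 1 0 0 0" --pt "0 0 1 0 0 0" --claw 0.6

```text
t: 13.35
eef_pos: [0.4021, -0.2437, 0.1107]
ee_rot: [3.141, -0.0, -1.549]
force: [1.6, 0.1, -0.3]
width: 0.0526
```

drive_tool --pt "0.62 0.92 0.2 0 0 0" --pt "0.62 0.92 0 0 0 0" --pt "0.62 0.92 0 0 0 0" --pt "0.62 0.92 0 0 0 0" --pt "0.62 0.92 0 0 0 0"

```text
t: 13.98
eef_pos: [0.527, -0.0583, 0.1179]
ee_rot: [-3.141, 0.0, -1.549]
force: [0.4, -1.0, 0.3]
width: 0.0526
```

drive_tool --pt "0.63 0.92 0 0 0 0" --pt "0.63 0.92 0 0 0 0" --pt "0.63 0.92 0 0 0 0" --pt "0.63 0.92 0 0 0 0" --pt "0.63 0.92 0 0 0 0"

```text
t: 14.6
eef_pos: [0.6529, 0.1257, 0.1177]
ee_rot: [-3.141, 0.0, -1.549]
force: [-0.1, -0.4, 0.4]
width: 0.0523
```

drive_tool --pt "0 0 0 0 0 0" --pt "0 0 0 0 0 0"

```text
t: 14.85
eef_pos: [0.6517, 0.1243, 0.1171]
ee_rot: [3.141, -0.0, -1.549]
force: [-0.1, -0.7, -0.0]
width: 0.0525
```

drive_tool --pt "0 0 -0.8 0 0 0" --pt "0 0 -0.8 0 0 0" --pt "0 0 -0.22 0 0 0" --pt "0 0 0 0 0 0"

```text
t: 15.35
eef_pos: [0.652, 0.1236, 0.0448]
ee_rot: [3.141, -0.0, -1.549]
force: [0.4, -0.6, 0.2]
width: 0.0524
```

drive_tool --pt "0 0 0 0 0 0" --pt "0 0 0 0 0 0" --pt "0 0 0 0 0 0" --pt "0 0 0 0 0 0" --claw 0

```text
t: 15.85
eef_pos: [0.6526, 0.1245, 0.0458]
ee_rot: [-3.14, 0.0, -1.549]
force: [-1.3, -0.4, 5.9]
width: 0.0356
```

drive_tool --pt "0 0 0.1 0 0 0" --pt "0 0 0.1 0 0 0" --pt "0 0 0.2 0 0 0" --pt "0 0 0.4 0 0 0" --pt "0 0 0.4 0 0 0"

```text
t: 16.48
eef_pos: [0.6529, 0.1244, 0.0949]
ee_rot: [-3.14, 0.0, -1.549]
force: [0.8, -0.1, 0.1]
width: 0.0355
```

drive_tool --pt "-0.37 -0.93 0.7 0 0 0" --pt "-0.37 -0.93 0 0 0 0" --pt "-0.37 -0.93 0 0 0 0" --pt "-0.37 -0.93 0 0 0 0" --pt "-0.37 -0.93 0 0 0 0"

```text
t: 17.1
eef_pos: [0.5782, -0.0629, 0.1224]
ee_rot: [-3.139, 0.0, -1.549]
force: [0.7, -0.3, -1.2]
width: 0.0355
```

drive_tool --pt "-0.38 -0.93 0 0 0 0" --pt "-0.38 -0.93 0 0 0 0" --pt "-0.38 -0.93 0 0 0 0" --pt "-0.38 -0.93 0 0 0 0" --pt "-0.38 -0.93 0 0 0 0"

```text
t: 17.73
eef_pos: [0.5022, -0.2491, 0.1224]
ee_rot: [-3.139, -0.001, -1.549]
force: [0.8, -0.3, -0.0]
width: 0.0356
```

```bash
python3 - <<'E'
from h import *
im,d,P=tray(); save(cv2.resize(im[100:330,200:520],None,fx=2.5,fy=2.5),"tr2")
E
```

```text
tray 1105 [ 387. -323.] [119. 142.] 88.5
0.74 [ 0.441 -0.281 -0.003]
0.45 [0.654 0.179 0.042]
[ 0.5011 -0.2505  0.1221] 0.035542945822776735 17.825
```

View pics/tr2.png

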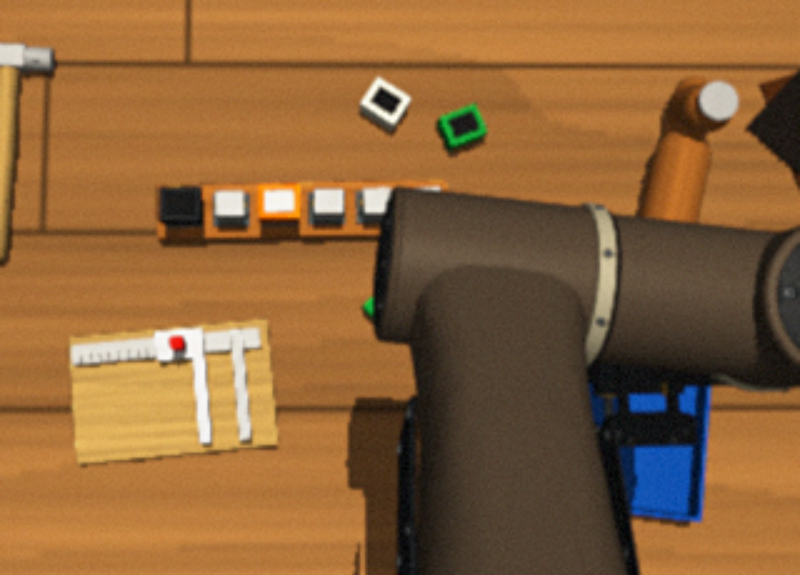

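drive_tool --pt "-0.36 -0.9 0 0 0 0" --pt "-0.36 -0.9 0 0 0 0" --pt "0 0 -0.9 0 0 0" --pt "0 0 -0.9 0 0 0" --pt "0 0 -0.4 0 0 0"

```text
t: 18.45
eef_pos: [0.473, -0.3196, 0.032]
ee_rot: [3.141, 0.0, -1.549]
force: [-0.3, 0.0, 0.0]
width: 0.0354
```

drive_tool --pt "0 0 -0.4 0 0 0" --pt "0 0 -0.16 0 0 0" --pt "0 0 0 0 0 0"

```text
t: 18.82
eef_pos: [0.4742, -0.3198, 0.011]
ee_rot: [-3.14, -0.001, -1.548]
force: [0.8, 0.4, -0.4]
width: 0.0356
```

drive_tool --pt "0 0 0 0 0 0" --pt "0 0 0 0 0 0" --pt "0 0 0.5 0 0 0" --pt "0 0 1 0 0 0" --pt "0 0 1 0 0 0" --claw 0.6

```text
t: 19.45
eef_pos: [0.4732, -0.3197, 0.1112]
ee_rot: [3.141, 0.0, -1.549]
force: [0.8, 0.3, -0.8]
width: 0.0528
```

drive_tool --pt "0.34 0.95 0.2 0 0 0" --pt "0.34 0.95 0 0 0 0" --pt "0.34 0.95 0 0 0 0" --pt "0.34 0.95 0 0 0 0" --pt "0.34 0.95 0 0 0 0"

```text
t: 20.08
eef_pos: [0.5418, -0.1285, 0.1185]
ee_rot: [-3.141, 0.0, -1.549]
force: [-0.2, -0.1, 0.6]
width: 0.0526
```

drive_tool --pt "0.34 0.95 0 0 0 0" --pt "0.34 0.95 0 0 0 0" --pt "0.34 0.95 0 0 0 0" --pt "0.34 0.95 0 0 0 0" --pt "0.34 0.95 0 0 0 0"

```text
t: 20.7
eef_pos: [0.6097, 0.0616, 0.1184]
ee_rot: [-3.141, 0.0, -1.549]
force: [0.6, -0.5, 0.1]
width: 0.0525
```

drive_tool --pt "0.34 0.95 0 0 0 0" --pt "0.34 0.95 0 0 0 0" --pt "0.34 0.97 0 0 0 0" --pt "0 0 0 0 0 0" --pt "0 0 0 0 0 0"

```text
t: 21.32
eef_pos: [0.6497, 0.1749, 0.1178]
ee_rot: [3.141, -0.0, -1.549]
force: [-0.1, -0.2, 0.6]
width: 0.0528
```

```bash
python3 - <<'E'
from h import *
im,d,P=tray()
a=(abs(P[...,0]-.65)<.05)&(abs(P[...,1]-.15)<.1)
f=np.load("/tmp/top0.npz"); P0=cloud("top",f["d"]); m=(abs(P0[...,2]-.069)<.005)&(abs(P0[...,0]-.65)<.05)&(P0[...,1]>.153)&(P0[...,1]<.22)
print(cv2.minAreaRect((P0[m][:,:2]*1000).astype(np.float32)))
m=(abs(P0[...,2]-.069)<.005)&(abs(P0[...,0]-.65)<.05)&(P0[...,1]>.101)&(P0[...,1]<.148)
print(cv2.minAreaRect((P0[m][:,:2]*1000).astype(np.float32)))
E
```

```text
tray 5511 [ 488. -264.] [249. 317.] 82.7
0.85 [ 0.443 -0.282 -0.001]
0.28 [ 0.473 -0.317  0.011]
[0.6499 0.1741 0.1182] 0.052371261181592195 21.425
((649.1146850585938, 178.35299682617188), (35.67058563232422, 44.46247482299805), 3.503986358642578)
((650.770263671875, 126.815185546875), (36.319759368896484, 42.038909912109375), 0.14801283180713654)
```

drive_tool --pt "0.02 0.04 -0.8 0 0 0" --pt "0 0 -0.8 0 0 0" --pt "0 0 -0.24 0 0 0" --pt "0 0 0 0 0 0"

```text
t: 21.92
eef_pos: [0.6509, 0.1759, 0.0446]
ee_rot: [3.141, -0.001, -1.55]
force: [0.1, 0.6, 0.3]
width: 0.0526
```

drive_tool --pt "0 0 0 0 0 0" --pt "0 0 0 0 0 0" --pt "0 0 0 0 0 0" --pt "0 0 0 0 0 0" --claw 0

```text
t: 22.42
eef_pos: [0.6514, 0.1769, 0.0458]
ee_rot: [-3.14, 0.001, -1.549]
force: [-1.4, 0.1, 7.3]
width: 0.0355
```

drive_tool --pt "0 0 0.1 0 0 0" --pt "0 0 0.1 0 0 0" --pt "0 0 0.2 0 0 0" --pt "0 0 0.4 0 0 0" --pt "0 0 0.4 0 0 0"

```text
t: 23.05
eef_pos: [0.6517, 0.1768, 0.0949]
ee_rot: [-3.14, 0.0, -1.549]
force: [-0.1, 0.4, -0.7]
width: 0.0357
```

drive_tool --pt "-0.5 -0.95 0.7 0 0 0" --pt "-0.5 -0.95 0 0 0 0" --pt "-0.5 -0.95 0 0 0 0" --pt "-0.5 -0.95 0 0 0 0" --pt "-0.5 -0.95 0 0 0 0"

```text
t: 23.68
eef_pos: [0.5508, -0.0144, 0.1224]
ee_rot: [-3.139, 0.0, -1.549]
force: [0.1, 0.2, -0.9]
width: 0.0357
```

drive_tool --pt "-0.5 -0.95 0 0 0 0" --pt "-0.5 -0.95 0 0 0 0" --pt "-0.5 -0.95 0 0 0 0" --pt "-0.5 -0.95 0 0 0 0" --pt "-0.5 -0.95 0 0 0 0"

```text
t: 24.3
eef_pos: [0.4508, -0.2047, 0.1223]
ee_rot: [-3.139, -0.001, -1.549]
force: [1.6, 0.6, -0.2]
width: 0.0356
```

drive_tool --pt "-0.5 -0.95 0 0 0 0" --pt "-0.5 -0.95 0 0 0 0" --pt "-0.47 -0.9 0 0 0 0" --pt "0 0 0 0 0 0" --pt "0 0 0 0 0 0"

```text
t: 24.92
eef_pos: [0.3925, -0.3156, 0.1216]
ee_rot: [-3.14, -0.001, -1.55]
force: [0.7, 0.7, -0.1]
width: 0.0352
```

```bash
python3 - <<'E'
from h import *
im,d,P=tray()
im,d=arm.grab_frame("scene")
save(cv2.resize(im[100:300,180:460],None,fx=2.5,fy=2.5),"tr3")
E
```

```text
tray 476 [ 440. -282.] [201. 218.] 82.5
0.34 [0.659 0.079 0.038]
[ 0.3928 -0.3149  0.1212] 0.035947971162186836 25.025
```

View pics/tr3.png

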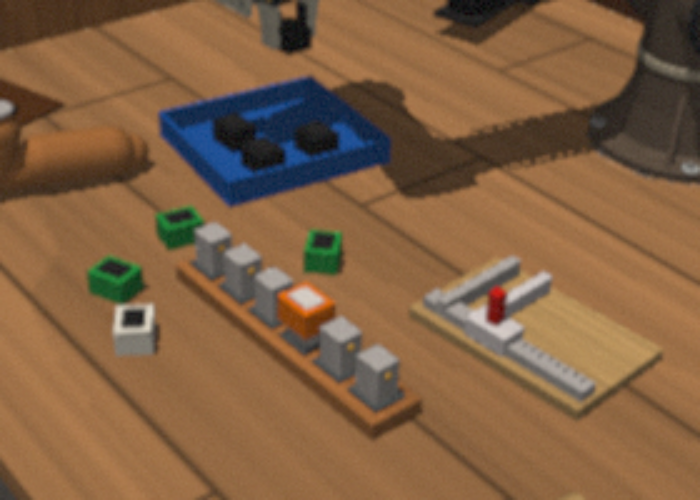

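drive_tool --pt "0 0 -0.9 0 0 0" --pt "0 0 -0.9 0 0 0" --pt "0 0 -0.74 0 0 0" --pt "0 0 -0.22 0 0 0" --pt "0 0 0 0 0 0"

```text
t: 25.7
eef_pos: [0.3927, -0.3149, 0.0108]
ee_rot: [3.141, -0.0, -1.547]
force: [-0.1, 0.1, -1.2]
width: 0.0353
```

drive_tool --pt "0 0 0 0 0 0" --pt "0 0 0 0 0 0" --pt "0 0 0.5 0 0 0" --pt "0 0 1 0 0 0" --pt "0 0 1 0 0 0" --claw 0.6

```text
t: 26.32
eef_pos: [0.392, -0.3153, 0.1114]
ee_rot: [3.141, 0.0, -1.549]
force: [1.1, -0.6, 0.7]
width: 0.0522
```

drive_tool --pt "0.3 0.95 0.4 0 0 0" --pt "0.3 0.95 0.4 0 0 0" --pt "0.3 0.95 0.4 0 0 0" --pt "0.3 0.95 0.4 0 0 0" --pt "0.3 0.95 0.4 0 0 0"

```text
t: 26.95
eef_pos: [0.4524, -0.124, 0.1911]
ee_rot: [-3.141, 0.0, -1.549]
force: [1.4, -0.4, -0.4]
width: 0.0525
```

drive_tool --pt "0 0.95 0.4 0 0 0" --pt "0 0.95 0.4 0 0 0" --pt "0 0.95 0.4 0 0 0" --pt "0 0.95 0.4 0 0 0" --pt "0 0.95 0.4 0 0 0"

```text
t: 27.58
eef_pos: [0.4519, 0.0659, 0.2711]
ee_rot: [-3.141, 0.0, -1.549]
force: [-0.2, -0.8, 0.2]
width: 0.0526
```

drive_tool --pt "0 0.95 0 0 0 0" --pt "0 0.95 0 0 0 0" --pt "0 0.95 0 0 0 0" --pt "0 0.95 0 0 0 0" --pt "0 0.95 0 0 0 0"

```text
t: 28.2
eef_pos: [0.4519, 0.2559, 0.2705]
ee_rot: [-3.141, 0.0, -1.549]
force: [0.1, -0.3, -0.3]
width: 0.0526
```

drive_tool --pt "0 0 0 0 0 0" --pt "0 0 0 0 0 0" --pt "0 0 0 0 0 0"

```text
t: 28.58
eef_pos: [0.4521, 0.2539, 0.2704]
ee_rot: [-3.141, 0.0, -1.55]
force: [0.2, 0.1, -0.2]
width: 0.0526
```

```bash
cat > cal.py <<'E'
from h import *
import sys
c=arm.get_calibration("wrist"); im,d=arm.grab_frame("wrist"); save(im,sys.argv[1]); np.savez("/tmp/"+sys.argv[1],im=im,d=d)
s=arm.get_state(); print(np.round(s["eef_pos"],4),s["ee_rot"])
P=cloud("wrist",d,c)
a=im.astype(int)
def rect(m,n):
    k,l,st,_=cv2.connectedComponentsWithStats(m.astype(np.uint8))
    for i in range(1,k):
        if st[i,4]>60:
            X=P[l==i]; r=cv2.minAreaRect((X[:,:2]*1000).astype(np.float32)); print(n,st[i],np.round(r[0],1),np.round(r[1],1),round(r[2],1),np.median(X[:,2]).round(4))
box=(d>0)&(P[...,0]>.33)&(P[...,0]<.56)&(P[...,1]>.03)&(P[...,1]<.36)
rect(box&(P[...,2]>.008)&(P[...,2]<.045),"board"); rect(box&(P[...,2]>.030)&(P[...,2]<.045),"jaws"); rect(box&(P[...,2]>.068)&(P[...,2]<.08),"post")
for n_ in ("caliper","jaw","jaw_grip","sample"):
    for r in arm.landmark_of(n_,"wrist")[:2]: print(n_,round(r["score"],2),w("wrist",r["point"],c).round(4))
E
python3 cal.py w2
```

```text
[0.4522 0.2539 0.2704] [-3.14132456e+00  2.78094120e-04 -1.54986945e+00]
board [  258    38   110   169 15860] [456.9 185.6] [135.3 215.3] 5.4 0.0151
jaws [ 265   59   93   18 1019] [463.9 112.6] [114.8  12.8] 5.2 0.0346
jaws [ 264   94   95   48 1501] [461.  173.3] [119.5  49.9] 5.4 0.0366
post [268 114  13  13 149] [505.2 177.8] [14.2 13.5] 1.6 0.0734
caliper 0.59 [0.4265 0.1147 0.0045]
jaw 0.62 [0.4202 0.1429 0.0192]
jaw_grip 0.9 [0.508  0.1791 0.0745]
sample 0.81 [0.6511 0.0698 0.0416]
```

View pics/w2.png

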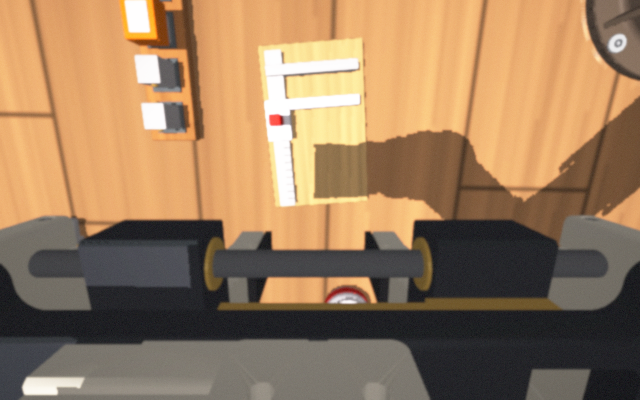

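drive_tool --pt "0.33 -0.47 -0.9 0 0 0.675" --pt "0.33 -0.47 -0.9 0 0 0" --pt "0.33 -0.47 -0.9 0 0 0" --pt "0.33 -0.49 -0.9 0 0 0" --pt "0 0 -0.4 0 0 0" --claw 0.5 --newtons 25

```text
t: 29.45
eef_pos: [0.5046, 0.1768, 0.1081]
ee_rot: [3.139, -0.002, -1.481]
force: [0.4, -0.1, -0.3]
width: 0.0439
```

drive_tool --pt "0 0 0 0 0 0" --pt "0 0 0 0 0 0"

```text
t: 29.7
eef_pos: [0.5055, 0.1796, 0.1114]
ee_rot: [-3.14, 0.001, -1.477]
force: [0.8, 1.3, 0.9]
width: 0.0436
```

drive_tool --pt "0 -0.02 -0.8 0 0 0" --pt "0 0 -0.6 0 0 0" --pt "0 0 -0.2 0 0 0" --pt "0 0 0 0 0 0"

```text
t: 30.2
eef_pos: [0.5053, 0.1785, 0.0469]
ee_rot: [-3.141, 0.0, -1.478]
force: [-0.4, 0.3, -0.4]
width: 0.0438
```

drive_tool --pt "0 0 0 0 0 0" --pt "0 0 0 0 0 0" --pt "0 0 0 0 0 0" --pt "0 0 0 0 0 0" --claw 0

```text
t: 30.7
eef_pos: [0.505, 0.1779, 0.0465]
ee_rot: [-3.141, 0.0, -1.478]
force: [-1.8, 1.0, 2.2]
width: 0.0142
```

drive_tool --pt "-0.019 0.2 0 0 0 0" --pt "-0.019 0.2 0 0 0 0" --pt "-0.019 0.2 0 0 0 0" --pt "-0.019 0.2 0 0 0 0"

```text
t: 31.2
eef_pos: [0.5019, 0.2104, 0.0465]
ee_rot: [-3.141, -0.0, -1.478]
force: [-0.0, -1.9, 5.8]
width: 0.0138
```

drive_tool --pt "-0.019 0.2 0 0 0 0" --pt "-0.019 0.2 0 0 0 0" --pt "-0.019 0.2 0 0 0 0" --pt "-0.019 0.2 0 0 0 0" --pt "0 0 0 0 0 0"

```text
t: 31.82
eef_pos: [0.4989, 0.2433, 0.0465]
ee_rot: [-3.141, 0.001, -1.478]
force: [-3.2, 1.5, 5.2]
width: 0.0139
```

drive_tool --pt "0 0 0 0 0 0" --pt "0 0 0 0 0 0" --pt "0 0 0.5 0 0 0" --pt "0 0 0.7 0 0 0" --pt "0 0 0.6 0 0 0" --claw 0.6

```text
t: 32.45
eef_pos: [0.4989, 0.2418, 0.1188]
ee_rot: [3.141, -0.0, -1.479]
force: [-0.1, 0.3, 0.4]
width: 0.0518
```

drive_tool --pt "0.77 -0.85 0 0 0 -0.675" --pt "0.77 -0.85 0 0 0 0" --pt "0.77 -0.85 0 0 0 0" --pt "0.77 -0.85 0 0 0 0" --pt "0.77 -0.87 0 0 0 0" --newtons 45

```text
t: 33.08
eef_pos: [0.6537, 0.0698, 0.1178]
ee_rot: [3.141, -0.0, -1.549]
force: [0.2, 0.7, -0.5]
width: 0.0528
```

drive_tool --pt "0 0 0 0 0 0" --pt "0 0 0 0 0 0"

```text
t: 33.33
eef_pos: [0.6525, 0.0707, 0.1175]
ee_rot: [3.141, -0.0, -1.55]
force: [-0.6, 0.4, 0.1]
width: 0.0527
```

```bash
python3 - <<'E'
from h import *
im,d,P=tray(); save(cv2.resize(im[140:310,220:500],None,fx=2.8,fy=2.8),"t4")
for n in ("caliper","jaw","jaw_grip"):
  for r in arm.landmark_of(n,"top")[:1]: print(n,r["score"],w("top",r["point"]).round(3))
E
```

```text
tray 5261 [ 488. -265.] [248. 317.] 82.6
0.63 [ 0.442 -0.28  -0.003]
[0.6524 0.0716 0.1181] 0.0524578104558962 33.425
caliper 0.75 [ 0.42   0.118 -0.   ]
jaw_grip 0.44 [0.496 0.247 0.075]
```

View pics/t4.png

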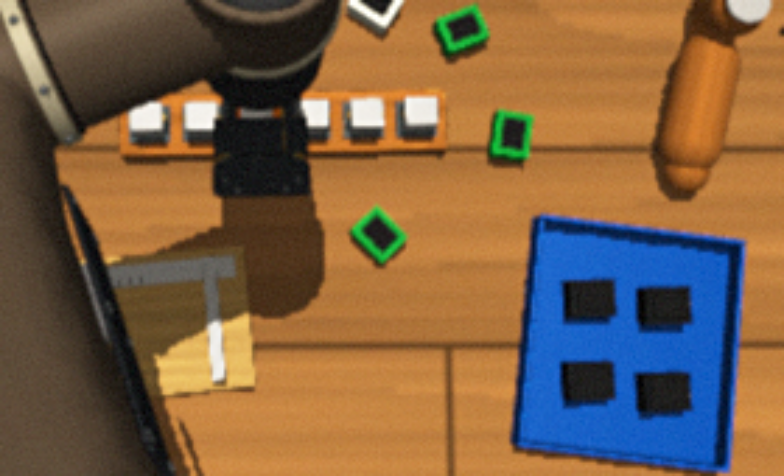

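drive_tool --pt "0.02 0 -0.8 0 0 0" --pt "0 0 -0.8 0 0 0" --pt "0 0 -0.24 0 0 0" --pt "0 0 0 0 0 0"

```text
t: 34.08
eef_pos: [0.6535, 0.0713, 0.0446]
ee_rot: [3.141, -0.0, -1.548]
force: [0.6, -1.0, 0.3]
width: 0.0525
```

drive_tool --pt "0 0 0 0 0 0" --pt "0 0 0 0 0 0" --pt "0 0 0 0 0 0" --pt "0 0 0 0 0 0" --claw 0

```text
t: 34.58
eef_pos: [0.6538, 0.0712, 0.0458]
ee_rot: [-3.141, 0.0, -1.549]
force: [-3.6, 0.9, 6.0]
width: 0.0355
```

drive_tool --pt "0 0 0.1 0 0 0" --pt "0 0 0.1 0 0 0" --pt "0 0 0.2 0 0 0" --pt "0 0 0.4 0 0 0" --pt "0 0 0.4 0 0 0"

```text
t: 35.2
eef_pos: [0.6545, 0.0711, 0.0949]
ee_rot: [-3.14, 0.0, -1.549]
force: [0.7, -0.2, -0.4]
width: 0.0358
```

drive_tool --pt "-0.95 0.29 0.7 0 0 0.675" --pt "-0.96 0.29 0 0 0 0" --pt "-0.96 0.29 0 0 0 0" --pt "-0.96 0.29 0 0 0 0" --pt "-0.96 0.29 0 0 0 0"

```text
t: 35.83
eef_pos: [0.4616, 0.1296, 0.1222]
ee_rot: [-3.139, 0.001, -1.478]
force: [-0.6, 0.9, -0.6]
width: 0.0355
```

drive_tool --pt "-0.96 0.29 0 0 0 0" --pt "0 0 0 0 0 0" --pt "0 0 0 0 0 0"

```text
t: 36.2
eef_pos: [0.4246, 0.1413, 0.122]
ee_rot: [-3.139, 0.001, -1.477]
force: [0.1, -0.8, -0.9]
width: 0.0357
```

```bash
python3 cal.py w3
```

```text
[0.4247 0.1411 0.1216] [-3.13976871e+00  9.96005039e-04 -1.47814813e+00]
board [  201   130   153   111 13036] [462.1 130.1] [135.2 102.9] 5.4 0.015
board [278 284   6  19  64] [451.3 232.4] [34.  5.] 83.3 0.0149
jaws [ 207  164  137   15 2035] [463.8 112.1] [114.6  11.9] 5.4 0.0346
sample 0.92 [0.4243 0.1427 0.1161]
```

View pics/w3.png

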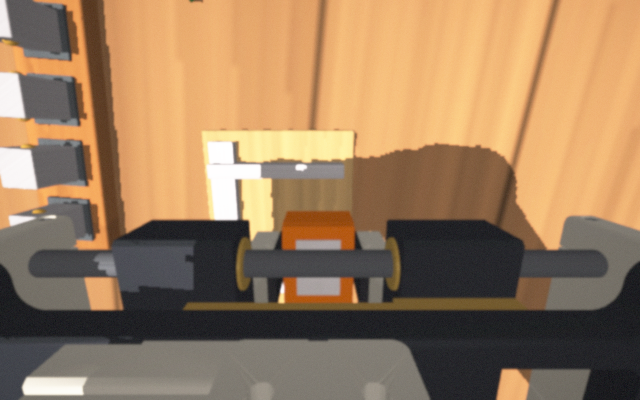

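drive_tool --pt "0 0.03 -0.9 0 0 0" --pt "0 0 -0.9 0 0 0" --pt "0 0 -0.5 0 0 0" --pt "0 0 -0.22 0 0 0" --pt "0 0 0 0 0 0"

```text
t: 37.08
eef_pos: [0.4239, 0.1417, 0.0199]
ee_rot: [3.141, -0.001, -1.479]
force: [0.8, 0.4, -0.2]
width: 0.036
```

drive_tool --pt "0 0 0 0 0 0" --pt "0 0 0 0 0 0" --pt "0 0 0.5 0 0 0" --pt "0 0 1 0 0 0" --pt "0 0 1 0 0 0" --claw 0.6

```text
t: 37.7
eef_pos: [0.4236, 0.1417, 0.1209]
ee_rot: [3.141, -0.0, -1.478]
force: [0.0, 0.5, -0.2]
width: 0.0523
```

drive_tool --pt "0.47 0.63 0.3 0 0 0" --pt "0.47 0.63 0.3 0 0 0" --pt "0.47 0.63 0.3 0 0 0" --pt "0.47 0.63 0.3 0 0 0" --pt "0 0 0 0 0 0" --claw 0.5 --newtons 20

```text
t: 38.33
eef_pos: [0.5004, 0.2444, 0.1683]
ee_rot: [-3.14, 0.001, -1.478]
force: [-0.3, -0.4, -0.4]
width: 0.0439
```

drive_tool --pt "0 0 0 0 0 0" --pt "0 0 0 0 0 0"

```text
t: 38.58
eef_pos: [0.4982, 0.2419, 0.1675]
ee_rot: [3.141, -0.0, -1.479]
force: [0.2, -0.2, -0.2]
width: 0.0434
```

```bash
python3 cal.py w4
```

```text
[0.4983 0.2419 0.1676] [ 3.14113672e+00 -2.27144903e-04 -1.47869848e+00]
board [  296    29   141   212 26268] [456.7 185.2] [135.5 214.7] 5.3 0.0153
jaws [ 306   56  126   16 1905] [463.6 112.6] [114.7  12.6] 5.2 0.0345
jaws [ 385   76   45   51 2087] [424.4 142.8] [36.7 44.1] 4.6 0.0429
jaws [ 302  173  121   50 2306] [454.6 238.5] [119.6  50.4] 5.4 0.0366
post [309 199  16  16 245] [499.5 242. ] [13.5 13.4] 5.5 0.0734
caliper 0.72 [0.4265 0.1158 0.0027]
jaw 0.85 [0.4143 0.2121 0.0165]
jaw_grip 0.63 [0.4991 0.2434 0.0697]
sample 0.96 [0.4229 0.141  0.0131]
```

View pics/w4.png

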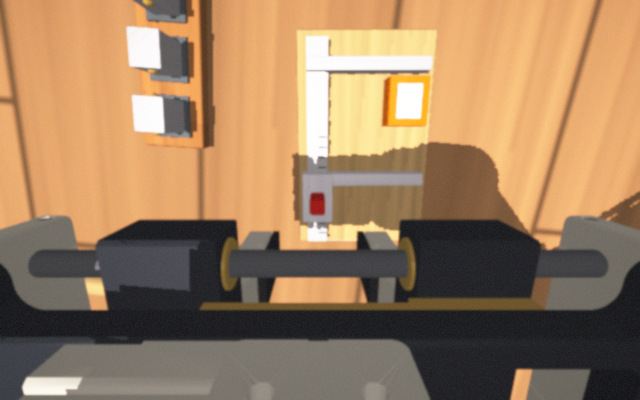

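drive_tool --pt "0.03 0 -0.9 0 0 0" --pt "0 0 -0.9 0 0 0" --pt "0 0 -0.9 0 0 0" --pt "0 0 -0.32 0 0 0" --pt "0 0 0 0 0 0"

```text
t: 39.45
eef_pos: [0.5, 0.2424, 0.0467]
ee_rot: [3.141, -0.001, -1.478]
force: [0.2, 0.7, 1.3]
width: 0.0439
```

drive_tool --pt "0 0 0 0 0 0" --pt "0 0 0 0 0 0" --pt "0 0 0 0 0 0" --pt "0 0 0 0 0 0" --claw 0

```text
t: 39.95
eef_pos: [0.499, 0.2421, 0.0474]
ee_rot: [3.14, -0.001, -1.479]
force: [-6.1, -0.2, 7.1]
width: 0.0138
```

drive_tool --pt "0.019 -0.2 0 0 0 0" --pt "0.019 -0.2 0 0 0 0" --pt "0.019 -0.2 0 0 0 0" --pt "0.019 -0.2 0 0 0 0"

```text
t: 40.45
eef_pos: [0.502, 0.2102, 0.0474]
ee_rot: [3.14, -0.0, -1.478]
force: [-7.0, 0.8, 8.0]
width: 0.0139
```

drive_tool --pt "0.014 -0.15 0 0 0 0" --pt "0 0 0 0 0 0"

```text
t: 40.7
eef_pos: [0.5026, 0.2036, 0.0474]
ee_rot: [3.14, -0.001, -1.479]
force: [-4.9, -2.1, 7.6]
width: 0.0139
```

drive_tool --pt "0.005 -0.05 0 0 0 0" --pt "0.005 -0.05 0 0 0 0" --pt "0.005 -0.05 0 0 0 0" --pt "0.005 -0.05 0 0 0 0" --pt "0 0 0 0 0 0"

```text
t: 41.32
eef_pos: [0.5033, 0.1961, 0.0474]
ee_rot: [3.14, -0.0, -1.479]
force: [-5.5, 0.5, 7.8]
width: 0.0142
```

drive_tool --pt "0.002 -0.025 0 0 0 0" --pt "0 0 0 0 0 0"

```text
t: 41.58
eef_pos: [0.5034, 0.1953, 0.0474]
ee_rot: [3.14, -0.0, -1.479]
force: [-6.5, 0.4, 8.1]
width: 0.0135
```

drive_tool --pt "0.002 -0.025 0 0 0 0" --pt "0 0 0 0 0 0"

```text
t: 41.82
eef_pos: [0.5035, 0.1943, 0.0474]
ee_rot: [3.14, -0.0, -1.479]
force: [-6.8, 0.0, 8.4]
width: 0.0138
```

drive_tool --pt "0.002 -0.02 0 0 0 0" --pt "0 0 0 0 0 0"

```text
t: 42.08
eef_pos: [0.5036, 0.1935, 0.0474]
ee_rot: [3.14, -0.0, -1.479]
force: [-6.5, -0.0, 7.4]
width: 0.0143
```

drive_tool --pt "0.002 -0.02 0 0 0 0" --pt "0 0 0 0 0 0"

```text
t: 42.32
eef_pos: [0.5036, 0.1927, 0.0474]
ee_rot: [3.14, -0.0, -1.479]
force: [-7.4, 0.7, 7.5]
width: 0.014
```

drive_tool --pt "0.002 -0.02 0 0 0 0" --pt "0 0 0 0 0 0"

```text
t: 42.58
eef_pos: [0.5037, 0.1919, 0.0474]
ee_rot: [3.14, -0.0, -1.479]
force: [-7.1, 1.1, 8.3]
width: 0.0138
```

drive_tool --pt "0.001 -0.012 0 0 0 0" --pt "0 0 0 0 0 0"

```text
t: 42.82
eef_pos: [0.5037, 0.1915, 0.0474]
ee_rot: [3.14, -0.0, -1.479]
force: [-7.5, 1.1, 7.3]
width: 0.014
```

drive_tool --pt "0.001 -0.012 0 0 0 0" --pt "0 0 0 0 0 0"

```text
t: 43.08
eef_pos: [0.5038, 0.1914, 0.0474]
ee_rot: [3.14, 0.0, -1.479]
force: [-8.4, 3.3, 7.4]
width: 0.0138
```

drive_tool --pt "0.001 -0.012 0 0 0 0" --pt "0 0 0 0 0 0"

```text
t: 43.32
eef_pos: [0.5038, 0.1914, 0.0474]
ee_rot: [3.14, 0.001, -1.479]
force: [-9.3, 5.8, 7.4]
width: 0.0142
```

```bash
python3 cal.py w5
```

```text
[0.5038 0.1914 0.0474] [ 3.14043328e+00  8.96936811e-04 -1.47849843e+00]
board [  285    58   224   192 36064] [461.2 140.2] [134.9 123.3] 5.3 0.0259
board [303 279  30  24 616] [500.1 232.2] [20.5 31.5] 0.1 0.0267
jaws [  293   104   214   136 14533] [462.9 144.9] [120.4  76.4] 5.3 0.0363
post [305 278  28  13 117] [503.2 196.7] [13.3  6.2] 5.5 0.0736
caliper 0.86 [0.4251 0.114  0.0019]
jaw 0.78 [0.4202 0.1585 0.0209]
jaw_grip 0.77 [0.5047 0.1912 0.0737]
sample 0.59 [0.4249 0.1385 0.0132]
sample 0.27 [0.4265 0.1159 0.0026]
```

drive_tool --pt "0 0 0 0 0 0" --pt "0 0 0 0 0 0" --pt "0 0 0.4 0 0 0" --pt "0 0 0.9 0 0 0" --pt "0 0 1 0 0 0" --claw 0.5

```text
t: 44.2
eef_pos: [0.505, 0.1905, 0.1407]
ee_rot: [3.141, -0.001, -1.478]
force: [0.3, 0.3, -0.3]
width: 0.0437
```

drive_tool --pt "0 0.8 0.8 0 0 0" --pt "0 0.8 0.8 0 0 0" --pt "0 0.8 0.3 0 0 0" --pt "0 0 0 0 0 0" --pt "0 0 0 0 0 0"

```text
t: 44.82
eef_pos: [0.5047, 0.2863, 0.2152]
ee_rot: [3.141, -0.0, -1.478]
force: [0.1, -0.3, 0.1]
width: 0.0437
```

```bash
python3 cal.py w6; python3 - <<'E'
from h import *
im,d,P=tray(); save(cv2.resize(im[100:310,150:500],None,fx=2.2,fy=2.2),"t6")
E
```

```text
[0.5047 0.2859 0.2149] [ 3.14100445e+00 -4.57023282e-04 -1.47872194e+00]
board [  308     0   126   194 22250] [456.8 186.1] [135.1 212.6] 5.3 0.0153
jaws [ 313   21  116  107 5364] [461.6 159.4] [119.8 106.2] 5.3 0.0368
post [321  93  14  16 213] [504.1 191.8] [12.7 13.8] 6.0 0.0734
caliper 0.9 [0.4261 0.1151 0.0032]
caliper 0.54 [0.4033 0.4695 0.0006]
jaw 0.81 [0.4196 0.1574 0.0187]
jaw_grip 0.86 [0.5045 0.1945 0.0736]
jaw_grip 0.71 [0.42   0.1588 0.02  ]
sample 0.83 [0.4254 0.1385 0.0139]
tray 5093 [ 495. -266.] [246. 298.] 83.1
0.91 [ 0.459 -0.287 -0.   ]
[0.505  0.2863 0.2148] 0.04396420057933034 45.175
```

View pics/w6.png

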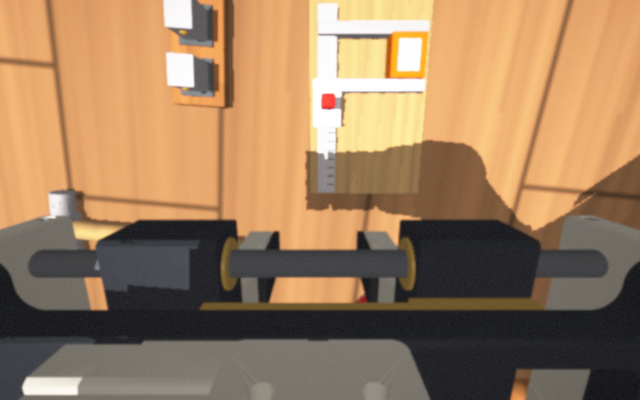

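View pics/t6.png

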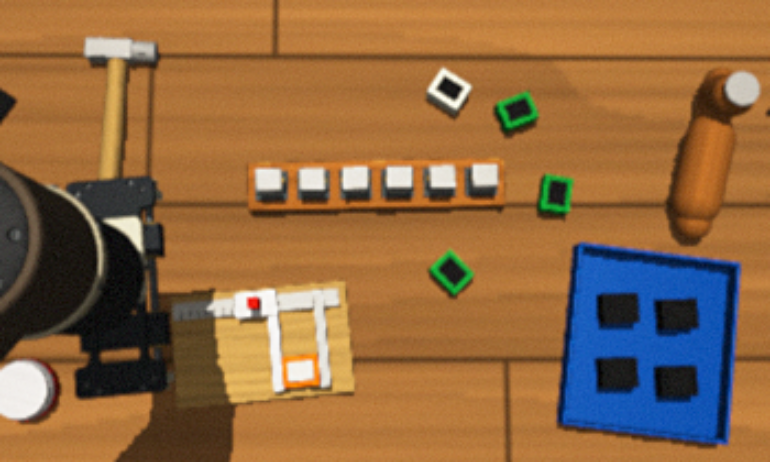

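```bash
python3 -c "
from station import arm
print(arm.job_done())"
```

```text
the job is handed in; nothing more can be done
None
```

The job is done and handed in at about 45 s on the robot's clock, with the arm clear of everything.

- **Black caps:** there were four on the stand; one stub was bare from the start. All four are now upright in the blue tray.
- **Caliper and sample:** I opened the caliper to a gap of about 95 mm. I then laid the orange cap on the bed with its long side along the slide and closed the jaw until it pressed. At the end the jaw had stopped moving and the force along the slide had risen from about 1 N to about 6 N.

**Last checks:** the wrist picture shows the cap held between both jaw faces, and the jaw stayed put after I let go. The top picture shows an empty stand and four caps in the tray. In the top picture the green and white look-alikes, the hammer, the shoe last and the tin sit where they were. I only compared them by eye.

- **Tray moved:** its position reading shifted by about 17 mm late in the run while the arm was away from it, so it seems to have been knocked. All four caps stayed inside.
- **Grip slackening:** I saw no slip in any grasp.
- **Tray outline readings:** several of the fitted outlines were wrong because the arm or green caps got into the measurement. I relied on the network's position and the pictures instead.

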